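Stand the round-bottomed flask in the weighing ring

TASK

The round-bottomed aluminium flask in the open parcel box would roll about on the flat weighing pan. Lift it out and stand it upright in the steel ring that lies on the weighing scale's pan: lower it until it sits in the ring before letting go, then leave it standing there with the ring still flat on the pan.

Things in the scene. Friction and masses are not known exactly. Their poses are not given: they have to be found in the camera images.
- flask: Aluminium flask: ball-shaped body, diameter 66 mm, with a straight neck and grey cap, both 28 mm in diameter. Origin: the ball's centre; z along the neck. Its bottom is 33 mm below the origin; the neck runs from 31 mm and the cap to 88 mm above it. About 0.3 kg, bottom-heavy. Starts upright in the box's collar. Not the straight-sided flat-bottomed flask on the worktop.
- box: Open white plastic parcel box, 130 x 130 mm, 50 mm high, walls 4 mm, fixed. Origin: centre of its underside, z up. A white collar in its middle (inner diameter 48 mm, outer 68 mm, top 27 mm above the origin) carries the flask, whose ball centre is then 49 mm above the origin.
- ring: Plain dark steel ring lying loose on the scale's pan: outer diameter 80 mm, inner 48 mm, height 22 mm, 0.5 kg. Origin: centre of its underside, z up. The seated flask rests on the ring's inner upper edge, its ball centre 45 mm above the ring's origin. Not the smaller steel ring or the roll of tape, which lie on the worktop.
- scale: Grey weighing scale, fixed, with a flat steel pan 220 mm along x by 240 mm along y. Origin: on the worktop below the pan's centre, z up; the pan's top is 65 mm above it. A low console, up to 41 mm high, juts out on the -x side to 165 mm from the origin.
Things that resemble listed ones, but are neither listed nor needed, are in the scene too. Leave any black or yellow look-alike of the box alone. What is shaped like the flask but purple is not meant.

How it is judged:
On the way, in this order (a step that is already met when the one before it is completed fails the run):
1. the flask is lifted clear of the parcel box (z of flask in the frame of box above 0.09 m), for 0.1 s.
2. the flask is lowered into the ring while still held: ball centre within 15 mm of the ring's axis and at most 57 mm above the ring's underside, fingers still on it (horizontal distance between flask and ring below 0.015 m and z of flask in the frame of ring below 0.057 m and contact force between the fingers and flask above 0.3 N), for 0.05 s.
At the end, for the whole second after the job is handed in: The flask rests in the ring on the pan: ball centre within 10 mm of the ring's axis and 35 to 52 mm above its underside, neck within 0.2 rad (11 degrees) of upright, cap up; the ring flat on the pan (tilt under 0.06 rad, underside 60 to 72 mm above the scale's origin) (horizontal distance between flask and ring below 0.01 m and z of flask in the frame of ring between 0.035 and 0.052 m and angle between flask's own z axis and vertical below 0.2 rad and angle between ring's own z axis and vertical below 0.06 rad and z of ring in the frame of scale between 0.06 and 0.072 m and linear speed of flask below 0.03 m/s and angular speed of flask below 0.5 rad/s); the robot touches nothing.
It also fails if it takes over 40 s, if anything falls off the work surface, if the arm or the gripper's body presses on something with over 40 N, if the wrist force passes 120 N, or if a joint passes its speed limit or range.

ROBOT

A 6-joint arm with a two-finger parallel gripper is mounted at the origin on the work surface. World frame = base frame: x ahead of the robot, y to its left, z up, the work surface at z = 0. Lengths are in m, angles in rad, forces in N, time in s.
With the tool pointing down it reaches from about 0.35 to 1 m from the base axis. Payload 7.1 kg.
Tool frame: the origin (TCP) lies between the finger pads; the fingertips stand 22 mm ahead of it and the grasp point (between the pads) lies 3 mm ahead of it; x points along the fingers, y is the direction in which the jaws open and shut, and the axes are right-handed (so a half turn about x gives the same grasp; the last joint's range is limited). The gripper opens to 85 mm and grips with 20 to 120 N. Pads are 22 mm wide; open, the fingers measure 114 mm over their backs; the gripper's body (76 mm by 85 mm) begins 54 mm behind the grasp point. The pads swing forward as they close: fully open they stand 13 mm farther back than shut.
Start: joints at [1.259, 0.423, 1.63, -0, 1.089, -0.019], TCP at [0.18, 0.598, 0.253] pointing down, gripper open.
Joint ranges: [-3, 3], [-0.9, 2.11], [0.09, 2.58], [-1.31, 4.45], [0.11, 2.69], [-2.54, 2.54]. Speed limits (rad/s): [2.39, 2.39, 3.01, 3.14, 3.14, 3.14].

INTERFACE

Orientations are given as a rotation vector (axis times angle).
In Python, from rig import manip gives the robot as it stands. The module is installed in compiled form; this text tells all that it offers. Calls block until the motion is done:
- manip.move_to(position, orientation): joint-space move of the TCP to a pose.
- manip.servo_line(position, orientation=None, rate=0.15): straight line of the TCP; orientation=None keeps the orientation; rate is the mean speed in m/s.
- manip.set_joints(angles): joint-space move.
- manip.command_gripper(opening, f_grip=None): finger opening in m; f_grip is the grip in N (None keeps the last); returns when the fingers have stopped.
- manip.hold(seconds).
- manip.solve_ik(position, orientation): joint angles nearest the present ones, or None.
- manip.camera(name): name is "scene" or "top" or "wrist"; returns a dict with "image" (480x640x3 uint8, red, green, blue), "fx", "fy", "cx", "cy" (pixels), "cam_to_world" (4x4, takes a point from camera to world coordinates); the wrist camera has in their place "mount" (4x4, takes a point from camera to tool coordinates, whose origin is the TCP and whose axes are the tool frame's). Camera axes: x right, y down, z forward; pixel columns grow to the right and rows downward; lengths in m; the calibration is good to about 2 mm. A picture is of the moment at which its call begins: read the wrist's pose just before it. There is no depth.
A pose or a line that the arm cannot do raises manip.IKError and nothing moves.
- manip.sign_off(): hands the job in, once; it reports no verdict.
Readings, each from a call of its own:
- manip.get_time(): time.
- manip.get_joint_positions(): joint angles.
- manip.get_joint_vel(): joint speeds.
- manip.get_tau(): joint torques, N m.
- manip.get_position(): TCP position.
- manip.get_ee_rot(): TCP orientation.
- manip.get_contact_force(): force on the tool from outside, world axes, zero at the start.
- manip.get_torque(): the same for the moment, N m.
- manip.get_width(): finger opening in m.
Only numpy, scipy, OpenCV 4.12 (cv2) and the standard library are available. Lean on these libraries where they do the work, as an engineer would, in place of code of your own. Each camera call takes 0.05 s, during which the arm holds its last target. There are 200 camera calls.

## Working session

There is one attempt and no reset: what is moved stays moved. The work goes in short steps, each a Python script; the robot and the scene stay as the last script left them, time stands still between calls to the robot, and variables do not carry over. Pictures are saved under pics/ and viewed, about 8 in all and at most 12, crops included, and the job is handed in when it is done.

```bash
mkdir -p pics; ls; cat > h.py <<'E'
import numpy as np, cv2
from rig import manip
from scipy.spatial.transform import Rotation as R
def cam(name):
    p=np.array(manip.get_position()); r=np.array(manip.get_ee_rot())
    d=manip.camera(name)
    if name=="wrist":
        T=np.eye(4); T[:3,:3]=R.from_rotvec(r).as_matrix() if r.size==3 else r; T[:3,3]=p
        d["cam_to_world"]=T@np.array(d["mount"])
    return d
def save(d,f): cv2.imwrite("pics/"+f,cv2.cvtColor(d["image"],cv2.COLOR_RGB2BGR))
def ray(d,u,v,z):
    T=np.array(d["cam_to_world"]); w=T[:3,:3]@np.array([(u-d["cx"])/d["fx"],(v-d["cy"])/d["fy"],1])
    o=T[:3,3]; return o+w*(z-o[2])/w[2]
def proj(d,P):
    T=np.linalg.inv(np.array(d["cam_to_world"])); c=T[:3,:3]@np.array(P)+T[:3,3]
    return np.array([d["fx"]*c[0]/c[2]+d["cx"],d["fy"]*c[1]/c[2]+d["cy"]])
E
python3 - <<'E'
from h import *
import pickle
a=cam("top");b=cam("scene");save(a,"top.png");save(b,"scene.png");pickle.dump((a,b),open("ab.pkl","wb"))
print(a["cam_to_world"],a["fx"],manip.get_ee_rot(),manip.get_time())
E
```

```text
pics
[[-6.25280931e-04 -9.79497801e-01  2.01453883e-01  2.20468008e-01]
 [-9.99999804e-01  6.08033803e-04 -1.47492993e-04 -1.76764694e-01]
 [ 2.19782915e-05 -2.01453936e-01 -9.79497989e-01  1.23621843e+00]
 [ 0.00000000e+00  0.00000000e+00  0.00000000e+00  1.00000000e+00]] 536.5693472675027 [ 0.2286952   1.55876981 -0.23088909] 0.1
```

View pics/top.png

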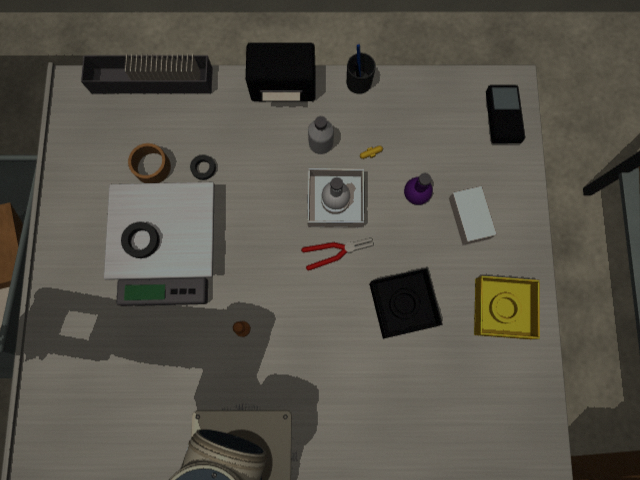

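View pics/scene.png

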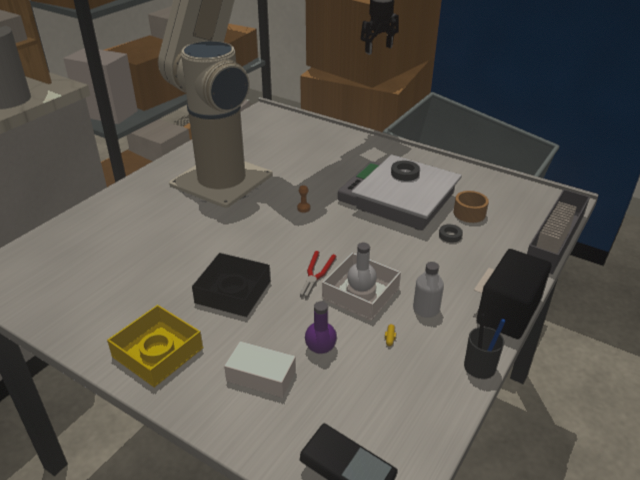

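The top view shows the target flask in the white box, with its cap at about (336,183) and the box centre at about (337,197). The steel ring on the pan is at about (140,240). The look-alikes (purple flask, grey flat-bottomed flask, yellow and black boxes, small ring) are all separate from these. The scene view confirms the flask is upright.

```bash
python3 - <<'E'
from h import *
import pickle
a,b=pickle.load(open("ab.pkl","rb"))
def blob(d,x0,y0,x1,y1,lo,hi):
    g=d["image"][y0:y1,x0:x1].max(2); m=((g>=lo)&(g<=hi)).astype(np.uint8)
    c=max(cv2.findContours(m,cv2.RETR_EXTERNAL,cv2.CHAIN_APPROX_NONE)[0],key=cv2.contourArea)
    e=cv2.fitEllipse(c); return e[0][0]+x0,e[0][1]+y0,e[1]
r=blob(a,112,212,168,265,0,90);print("ring",r,ray(a,r[0],r[1],.081))
r2=blob(b,382,155,428,185,0,90);print("ring scene",r2,ray(b,r2[0],r2[1],.081))
print("cap top",ray(a,336,183,.137),"cap scene",ray(b,363.5,248,.137))
print("box rim",ray(a,336.5,197,.05))
F=[.2286952,1.55876981,-.23088909];M=R.from_rotvec(F).as_matrix();print(M.round(3))
# look from above the box, tool down
d=M;P=ray(a,336,183,.137)
manip.move_to([P[0]-.0,P[1],.27],F)
w=cam("wrist");save(w,"w1.png");pickle.dump(w,open("w1.pkl","wb"))
print(manip.get_position(),proj(w,[P[0],P[1],.137]),np.array(w["mount"]).round(3),manip.get_time())
E
```

```text
ring (140.8198070526123, 239.276216506958, (35.61405563354492, 40.34606170654297)) [0.4755837  0.22324632 0.081     ]
ring scene (404.8837642669678, 170.73240184783936, (20.327457427978516, 29.205469131469727)) [0.48537112 0.21296889 0.081     ]
cap top [ 0.58650989 -0.2062724   0.137     ] cap scene [ 0.59654148 -0.21792781  0.137     ]
box rim [ 0.5817646  -0.20956458  0.05      ]
[[-0.     0.289  0.957]
 [-0.001  0.957 -0.289]
 [-1.    -0.001 -0.   ]]
[ 0.58674075 -0.205592    0.27000248] [316.63343202 232.37968124] [[-0.001 -0.271  0.963 -0.121]
 [ 1.     0.     0.001 -0.   ]
 [-0.001  0.963  0.271 -0.068]
 [ 0.     0.     0.     1.   ]] 3.3083
```

View pics/w1.png

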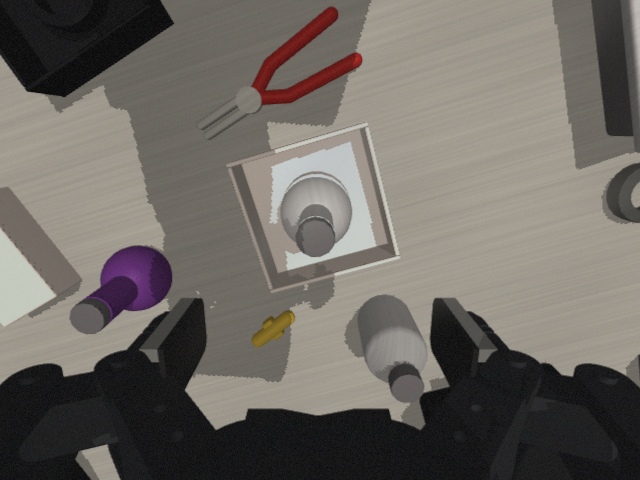

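The wrist view shows the cap top of the target flask centred at about (316,237), within a few px of the prediction, with the box around it.

```bash
python3 - <<'E'
from h import *
import pickle
w=pickle.load(open("w1.pkl","rb"))
g=cv2.cvtColor(w["image"],cv2.COLOR_RGB2GRAY)
c=cv2.HoughCircles(cv2.medianBlur(g[205:270,285:350],3),cv2.HOUGH_GRADIENT,1,50,param1=80,param2=12,minRadius=14,maxRadius=26)
print(c)
u,v=(c[0,0,:2]+[285,205]) if c is not None else (316,237.5)
if abs(u-316)+abs(v-237.5)>5: u,v=316,237.5
P=ray(w,u,v,.137);print("cap",P)
F=[.2286952,1.55876981,-.23088909]
manip.command_gripper(.085)
manip.servo_line([P[0],P[1],.17],F,rate=.1)
d=cam("wrist");save(d,"w2.png");pickle.dump(d,open("w2.pkl","wb"))
print(proj(d,P),manip.get_position(),manip.get_contact_force(),manip.get_time())
E
```

```text
[[[30.5 32.5 19.4]]]
cap [ 0.5898224  -0.20809404  0.137     ]
[317.68307655 289.00855814] [ 0.59030789 -0.20829641  0.17083286] [ 0.53986805 -0.53509034  0.27156464] 4.725
```

View pics/w2.png

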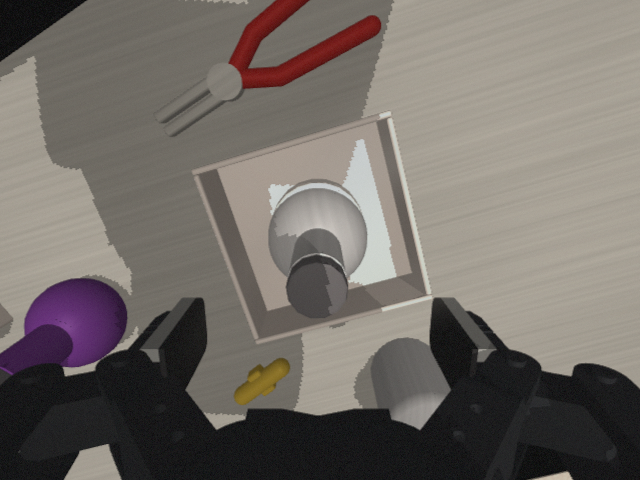

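The cap is centred at (317,288), right at the prediction and midway between the open fingers. I'll grasp, lift, and look at the ring from nearby.

```bash
python3 - <<'E'
from h import *
import pickle
F=[.2286952,1.55876981,-.23088909];M=R.from_rotvec(F).as_matrix()
p=np.array([.5898,-.2081])
manip.servo_line([*p,.111],F,rate=.08)
print(manip.get_position(),manip.get_contact_force())
manip.command_gripper(.0,f_grip=50)
print("w",manip.get_width(),manip.get_contact_force())
manip.servo_line([*p,.25],F,rate=.1)
manip.servo_line([*p,.32],F,rate=.15)
print("w",manip.get_width(),manip.get_contact_force(),manip.get_time())
t=np.array([.478,.221])+.06*M[:2,2]
manip.move_to([*t,.32],F); manip.hold(.3)
d=cam("wrist");save(d,"w3.png");pickle.dump(d,open("w3.pkl","wb"))
print(proj(d,[.478,.221,.087]),manip.get_position(),manip.get_width(),manip.get_time())
E
```

```text
[ 0.59010881 -0.20822306  0.1112224 ] [ 0.45431475 -1.27107173 -0.19843399]
w 0.02717763326473596 [-0.25407577 -0.11796116  2.90644804]
w 0.026802049423551126 [-0.23532812 -0.4067705  -3.44749984] 8.3333
[318.3850069  139.48820472] [0.53566997 0.20321263 0.31998206] 0.026481226651567064 10.2167
```

View pics/w3.png

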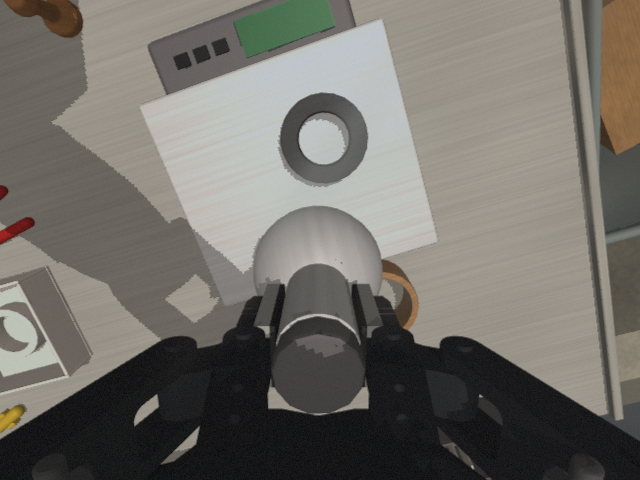

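The ring is clear in view at about (324,138). The flask hangs straight in the jaws with its ball at about (318,270). I'll measure the ring and check the ball.

```bash
python3 - <<'E'
from h import *
import pickle
w=pickle.load(open("w3.pkl","rb"))
s=w["image"][80:200,260:390]
m=((s.max(2)<110)).astype(np.uint8)
cs,h=cv2.findContours(m,cv2.RETR_CCOMP,cv2.CHAIN_APPROX_NONE)
for c,hh in zip(cs,h[0]):
    if cv2.contourArea(c)>500:
        e=cv2.fitEllipse(cv2.convexHull(c)); u,v=e[0][0]+260,e[0][1]+80
        print("outer" if hh[3]<0 else "inner",u,v,e[1],ray(w,u,v,.087),ray(w,u,v,.076))
print("fx",w["fx"])
T=w["cam_to_world"]
tcp=np.array([.5357,.2032])
print("ball proj",proj(w,[*tcp,.258]))
# ball apparent edges: bright flask, left/right extent on row 265 and top row on col 318
g=cv2.cvtColor(w["image"],cv2.COLOR_RGB2GRAY).astype(int)
print(g[250,235:270].tolist(),g[250,365:400].tolist(),g[195:220,318].tolist())
E
```

```text
outer 323.39459228515625 137.7168312072754 (86.96402740478516, 89.8652572631836) [0.47782458 0.22578635 0.087     ] [0.47804122 0.22587746 0.076     ]
inner 323.3640899658203 138.43053817749023 (51.79182434082031, 53.57573699951172) [0.47841532 0.22558171 0.087     ] [0.47865029 0.22566646 0.076     ]
fx 378.87933671838266
ball proj [317.91658796 267.85144857]
[190, 190, 194, 190, 189, 191, 188, 186, 187, 188, 188, 187, 188, 186, 188, 188, 187, 187, 185, 154, 127, 113, 110, 115, 118, 120, 123, 126, 129, 131, 132, 133, 138, 137, 139] [146, 144, 144, 139, 138, 135, 133, 131, 132, 127, 124, 120, 115, 106, 149, 182, 188, 187, 186, 187, 186, 189, 189, 190, 192, 189, 189, 189, 187, 188, 187, 188, 188, 190, 188] [188, 189, 189, 190, 190, 191, 189, 190, 191, 189, 169, 123, 109, 115, 115, 118, 121, 122, 126, 130, 128, 128, 130, 133, 134]
```

```bash
python3 - <<'E'
from h import *
import pickle
F=[.2286952,1.55876981,-.23088909]
p=[.4782,.2257]
manip.servo_line([*p,.26],F,rate=.1)
manip.servo_line([*p,.182],F,rate=.08)
manip.hold(.3); f0=manip.get_contact_force()[2]; print(manip.get_position(),manip.get_contact_force())
z=.182
while z>.168:
    z-=.001; manip.servo_line([*p,z],F,rate=.03); manip.hold(.1)
    f=np.array(manip.get_contact_force()); print(round(z,3),f.round(2))
    if f[2]-f0>4: break
manip.hold(.2)
d=cam("wrist");save(d,"w4.png");pickle.dump(d,open("w4.pkl","wb"))
print(manip.get_position(),manip.get_width(),manip.get_time())
print(proj(d,[*p,.110]),proj(d,[*p,.087]))
E
```

```text
[0.47834231 0.22578642 0.18234293] [-0.72301663  0.15674821 -2.70649176]
0.181 [ 0.59 -0.95 -3.49]
0.18 [ 0.15 -0.36 -3.27]
0.179 [-0.45 -0.67 -2.01]
0.178 [-0.33  0.06 -3.22]
0.177 [ 0.6  -0.47 -4.04]
0.176 [ 0.45  0.62 -3.32]
0.175 [-0.88  0.76 -2.04]
0.174 [-0.13  0.71 -2.83]
0.173 [-0.37  0.44 -2.  ]
0.172 [ 0.34 -0.44 -2.65]
0.171 [-0.96 -0.22  3.23]
[0.4784738  0.22581572 0.17132317] 0.02685815615034111 16.75
[317.26147653 268.00070245] [317.32335236 253.96635227]
```

View pics/w4.png

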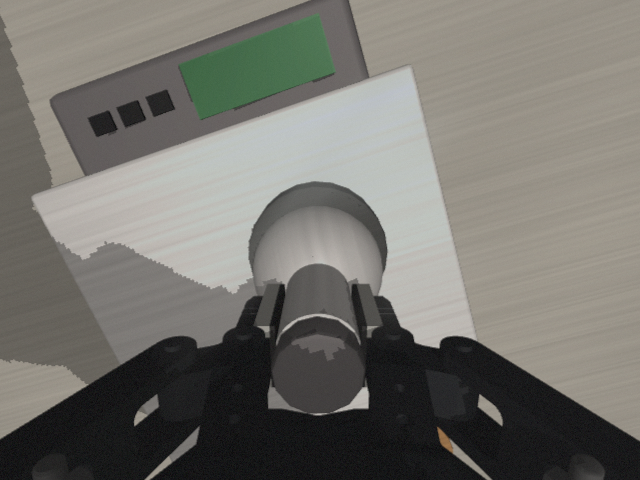

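Contact came at z=0.171, where seating was expected. The picture shows the ring symmetric around the ball: its sides are at columns 249 and 387, and the ball centre is at 318. I'll release gently, retreat straight up and check.

```bash
python3 - <<'E'
from h import *
import pickle
F=[.2286952,1.55876981,-.23088909]
p=[.4782,.2257]
for o in (.03,.034,.045,.085): manip.command_gripper(o)
manip.hold(.3); print(manip.get_width(),manip.get_contact_force())
manip.servo_line([*p,.30],F,rate=.08)
manip.hold(.5)
d=cam("wrist");save(d,"w5.png");s=cam("scene");t=cam("top")
i=cv2.resize(s["image"][120:240,330:490],(640,480));s["image"]=i
save({"image":np.hstack([cv2.resize(d["image"],(400,300)),cv2.resize(i,(400,300))])},"end.png")
print(proj(d,[*p,.198])*.625,proj(d,[*p,.110])*.625,manip.get_time(),manip.get_contact_force())
E
```

```text
0.08488047760283332 [-0.35467069  0.31797743 -0.51361286]
[198.57443693 153.38038114] [198.62973813 134.34729095] 20.6417 [ 0.30448237  0.06245284 -0.10922311]
```

View pics/end.png

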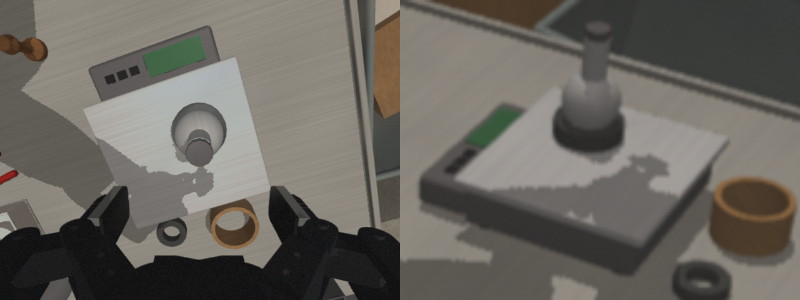

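The flask stands upright in the flat ring. Its cap is at (199,152) against a predicted (198.6,153.4), and the gripper is clear.

```bash
python3 -c "
from rig import manip
manip.sign_off()"
```

```text
the job is handed in; nothing more can be done
```

I gripped the flask by its neck, lifted it out of the white box and lowered it into the ring on the pan. I felt it seat at TCP z = 0.171 m, released it, backed straight up and handed the job in. The last clock reading before that was 20.6 s of the 40 s allowed.

**Last checks:** After release, the wrist view put the cap within about 2 px of where an upright flask would show it. The scene view showed the flask standing with the ring flat on the pan. The external force read about zero with the gripper clear.

**Disagreement:** The scene camera's first estimates of the ring and the cap were about 14–15 mm away from the top camera's. I did not trace the cause and worked from the wrist camera's close-up views instead. No check failed.

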